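# Seat the bookend on the book rack's locating pin

## Task

Pick up the loose aluminium bookend and fit it on the book rack, its foot pointing towards the standing books and its upright square across the rack: nudge it gently along the slot, without forcing it down, until the hole in its foot drops over the fixed pin, then let go so that it stands flat on the board. Leave the other things on the desk where they are.

Things in the scene. Friction and masses are not known exactly. Their poses are not given: they have to be found in the camera images.
- rack: Book rack fixed to the desk: pale wooden board, 130 (its x) by 320 mm (its y), 18 mm thick; origin at the centre of the board's underside, z up. At its +y end an end panel and three standing books (tops up to 135 mm above the board) reach from y = +160 to +96 mm; the rest of the board's top is free.
- slot_mid (a point): Middle of the dark slot, 13 x 72 mm, flush in the board's top (18 mm above the desk), along the rack's y; axes as the rack's. A steel pin, 10 mm across, flat-topped, rises 10 mm above the board, clamped immovably on the slot's centre line anywhere from 24 mm to the -y side to 24 mm to the +y side of this point: where is not reported, it must be seen or felt.
- bookend_center (a point): Loose L-shaped aluminium bookend, about 0.3 kg, on its foot; this point is the middle of its upright, 50 mm above the foot's underside. Upright: 8 mm thick (y), 90 mm wide (x), its top 100 mm above the underside; grasp it from above across its thickness. Foot: 6 mm thick, 90 mm wide (x), reaching from the upright to 95 mm along +y from this point. z up.
- bookend_hole (a point): Centre of the round through hole, 13 mm across, in the bookend's foot, at the foot's underside: 45 mm along the bookend's +y from the upright's middle and 50 mm below bookend_center. Axes as the bookend's.
- eraser: white eraser, 45 x 20 x 12 mm, loose bystander; origin under its centre
- note_pad: pad of paper notes, 75 x 75 x 14 mm, loose bystander; origin under its centre
- calculator: grey pocket calculator, 115 x 70 x 12 mm, loose bystander; origin under its centre
- mug: white mug, 76 mm across, 90 mm high, loose bystander; origin under its centre
- tumbler: blue drinking bottle, 68 mm across, 190 mm high, loose bystander; origin under its centre
- stapler: black stapler, 125 x 34 x 41 mm, loose bystander; origin under its centre
- glue_stick: yellow glue stick with flat sides, 85 x 22 x 22 mm, loose bystander; origin under its centre
Things that resemble listed ones, but are neither listed nor needed, are in the scene too. Leave any pink or yellow look-alike of the part that bears bookend_center alone.

How it is judged:
By the outcome, as a careful person would: the job done as asked, in the order asked, and still so for the second after the job is handed in, with the robot touching nothing.
It also fails if it takes over 64 s, if anything falls off the work surface, if the arm or the gripper's body presses on something with over 40 N, if the wrist force passes 120 N, or if a joint passes its speed limit or range.

## Robot

A 6-joint arm with a two-finger parallel gripper is mounted at the origin on the work surface. World frame = base frame: x ahead of the robot, y to its left, z up, the work surface at z = 0. Lengths are in m, angles in rad, forces in N, time in s.
With the tool pointing down it reaches from about 0.375 to 0.975 m from the base axis. Payload 3.8 kg.
Tool frame: the origin (TCP) lies at the very end of the fingers, on their centre line; the grasp point (between the pads) lies behind it (bot.tcp_to_grasp is the y of the grasp point in the tool frame, in m); y points along the fingers, z is the direction in which the jaws open and shut, and the axes are right-handed (so a half turn about y gives the same grasp; the last joint's range is limited). The gripper opens to 85 mm and grips with 20 to 120 N. Pads are 22 mm wide; open, the fingers measure 114 mm over their backs; the gripper's body (76 mm by 85 mm) begins 54 mm behind the grasp point. The pads swing forward as they close: fully open they stand 13 mm farther back than shut.
Start: joints at [1.13, 0.264, 1.604, -0, 1.274, -0.037], TCP at [0.265, 0.621, 0.231] pointing down, gripper open.
Joint ranges: [-2.63, 2.63], [-0.94, 2.18], [0.31, 2.57], [-1.31, 4.45], [0, 2.66], [-2.55, 2.55]. Speed limits (rad/s): [2.57, 2.57, 3.14, 3.14, 3.14, 3.14].

## Interface

Orientations are given as a rotation vector (axis times angle).
In Python, from workcell import bot, optics, workorder gives the robot as it stands.
- The arm moves only by the shell command python3 -m handwheel 'ROWS' [FORCE]. ROWS is JSON, a list of rows, each a list of 7 numbers: the shift along the tool's x, y, z in m, then the turn, a rotation vector about the tool's x, y, z in rad, then the opening, from 0 (shut) to 1 (fully open). A call has 1 to 8 rows; each row shifts and turns the commanded pose from where the row before left it, along the tool's axes as they then stand; what a row does not reach is not made up. A row lasts 1/8 s, in which the tool goes at most 62.5 mm and 10.7 degrees, less where a joint would pass 70% of its speed; a pose out of reach is approached as far as the arm can. A call with a gripper value outside its range is refused whole. The fingers move at their own pace and stop on an object; FORCE is the grip in N (left out, the last holds). Time passes only in rows, so rows that do not move let the fingers close. It gives the time, the measured TCP pose, the force and the opening at its end, in the units of the state.
- bot.read_state(): the state, without advancing time (a new reading comes with each control period).
- optics.read_camera(name): name is "scene" or "side" or "wrist"; returns a dict with "image" (384x512x3 uint8, red, green, blue), "z_map" (384x512 float32, m along the optical axis (not along the pixel's ray), 0 where there is no reading), "mtx" (3x3 intrinsics, pixels), "world_from_camera" (4x4, takes a point from camera to world coordinates); the wrist camera has in their place "hand_eye" (4x4, takes a point from camera to tool coordinates, whose origin is the TCP and whose axes are the tool frame's). Camera axes: x right, y down, z forward; pixel columns grow to the right and rows downward; lengths in m; the calibration is good to about 2 mm. A picture is of the moment at which its call begins: read the wrist's pose just before it.
- workorder.finish_job(): hands the job in, once; it reports no verdict.
The state is a dict: "time": time; "q": joint angles; "joint_vel": joint speeds; "joint_torque": joint torques, N m; "tool_pos": TCP position; "tcp_rot": TCP orientation; "wrist_force": force on the tool from outside, world axes, zero at the start; "torque": the same for the moment, N m; "width": opening from 0.0 (shut) to 1.0 (fully open).
Only numpy, scipy, OpenCV 4.12 (cv2) and the standard library are available. Lean on these libraries where they do the work, as an engineer would, in place of code of your own. Each camera call takes 0.05 s, during which the arm holds its last target.

## Working session

There is one attempt and no reset: what is moved stays moved. The work goes in short steps, Python scripts to look and compute and a shell command to move; the robot and the scene stay as the last step left them, time stands still between calls to the robot, and variables do not carry over. Pictures are saved under pics/ and viewed, and the job is handed in when it is done.

```bash
ls; mkdir -p pics
python3 - <<'E'
from workcell import bot, optics
import cv2,numpy as np
s=bot.read_state();print({k:np.round(v,3) for k,v in s.items()},bot.tcp_to_grasp)
for n in ["scene","side","wrist"]:
    d=optics.read_camera(n);cv2.imwrite(f"pics/{n}0.png",d["image"][:,:,::-1]);np.savez(f"{n}0.npz",**d)
    print(n,d["mtx"].round(1).tolist(),d.get("world_from_camera",d.get("hand_eye")).round(3).tolist(),(d["z_map"]>0).mean())
E
```

```text
pics
{'time': np.float64(0.0), 'q': array([ 1.13 ,  0.265,  1.605, -0.   ,  1.274, -0.037]), 'joint_vel': array([ 0.003,  0.001,  0.   ,  0.002,  0.001, -0.002]), 'joint_torque': array([-0.0000e+00, -5.1512e+01, -3.6731e+01,  0.0000e+00,  1.3000e-02,
        0.0000e+00]), 'tool_pos': array([0.265, 0.62 , 0.23 ]), 'tcp_rot': array([-1.55 ,  0.317, -0.316]), 'wrist_force': array([ 1.05 ,  0.555, -0.21 ]), 'torque': array([ 0.045,  0.019, -0.006]), 'width': np.float64(0.993)} -0.0187
scene [[359.7, 0.0, 253.1], [0.0, 359.7, 193.5], [0.0, 0.0, 1.0]] [[-0.454, 0.522, -0.722, 1.264], [0.891, 0.246, -0.383, 0.427], [-0.023, -0.817, -0.577, 0.658], [0.0, 0.0, 0.0, 1.0]] 0.9836324055989584
side [[364.6, 0.0, 258.1], [0.0, 364.6, 190.3], [0.0, 0.0, 1.0]] [[0.758, -0.373, 0.535, -0.035], [-0.652, -0.424, 0.629, -0.646], [-0.008, -0.825, -0.565, 0.7], [0.0, 0.0, 0.0, 1.0]] 0.9963429768880209
wrist [[318.4, 0.0, 255.8], [0.0, 318.4, 190.7], [0.0, 0.0, 1.0]] [[0.0, 0.959, 0.282, -0.073], [-0.0, -0.282, 0.959, -0.143], [1.0, -0.0, 0.0, 0.0], [0.0, 0.0, 0.0, 1.0]] 0.995849609375
```

View pics/scene0.png

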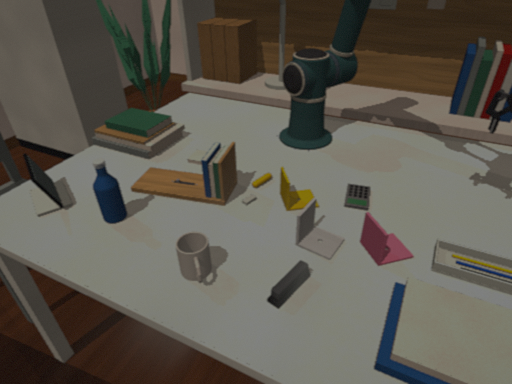

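View pics/side0.png

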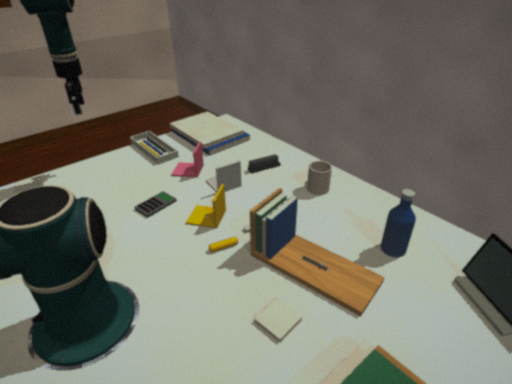

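View pics/wrist0.png

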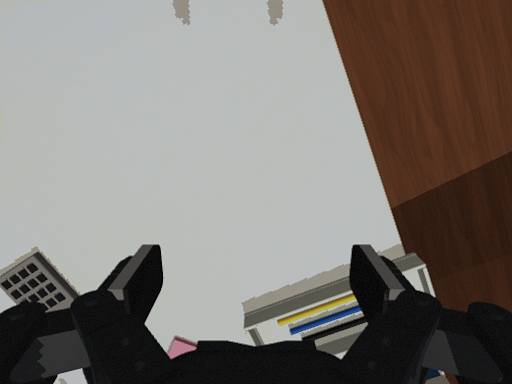

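In the scene view, three things could pass for the bookend: grey at about (317,230), yellow at (297,192) and pink at (383,243). The side view has them at grey (227,178), yellow (208,210) and pink (190,163). By the description it is the grey one. I'll check that in a close crop and measure it together with the rack.

```bash
cat > h.py <<'E'
import numpy as np,cv2
from scipy.spatial.transform import Rotation as R
def load(n): return dict(np.load(n))
def cloud(d,T=None):
    T=d["world_from_camera"] if T is None else T
    K=d["mtx"];z=d["z_map"];v,u=np.mgrid[:z.shape[0],:z.shape[1]]
    P=np.stack([(u-K[0,2])/K[0,0]*z,(v-K[1,2])/K[1,1]*z,z],-1)
    P=P@T[:3,:3].T+T[:3,3]; P[z<=0]=np.nan
    return P
def ray(d,u,v,h,T=None):
    T=d["world_from_camera"] if T is None else T
    K=d["mtx"];r=T[:3,:3]@np.array([(u-K[0,2])/K[0,0],(v-K[1,2])/K[1,1],1]);o=T[:3,3]
    return o+r*(h-o[2])/r[2]
def tool(s):
    T=np.eye(4);T[:3,:3]=R.from_rotvec(s["tcp_rot"]).as_matrix();T[:3,3]=s["tool_pos"];return T
E
python3 - <<'E'
from h import *
a=load("scene0.npz");b=load("side0.npz")
for n,d in(("sc",a),("sd",b)):
    P=cloud(d)
    print(n,"pt",[P[v,u].round(3).tolist() for u,v in ([(317,230),(320,243),(185,183),(226,170)] if n=="sc" else [(230,175),(216,187),(315,264),(275,220)])])
def crop(d,x,y,w,h,k): return cv2.resize(d["image"][y:y+h,x:x+w,::-1],None,fx=k,fy=k,interpolation=cv2.INTER_CUBIC)
c1=np.hstack([crop(a,280,185,80,80,4),crop(a,120,130,130,80,3.7)[:296].copy() if 0 else cv2.resize(crop(a,120,130,120,80,4),(480,320))])
c2=np.hstack([crop(b,190,150,70,70,4),cv2.resize(crop(b,240,180,150,140,2),(300,280))])
w=800;c2=np.hstack([c2,np.zeros((280,800-c2.shape[1],3),np.uint8)])
cv2.imwrite("pics/crop0.png",np.vstack([c1,c2]))
E
```

```text
sc pt [[0.529, 0.231, 0.006], [0.576, 0.255, 0.008], [0.506, -0.224, 0.018], [0.502, -0.065, 0.107]]
sd pt [[0.563, 0.201, 0.057], [0.528, 0.238, 0.006], [0.504, -0.234, 0.017], [0.444, -0.146, 0.139]]
```

View pics/crop0.png

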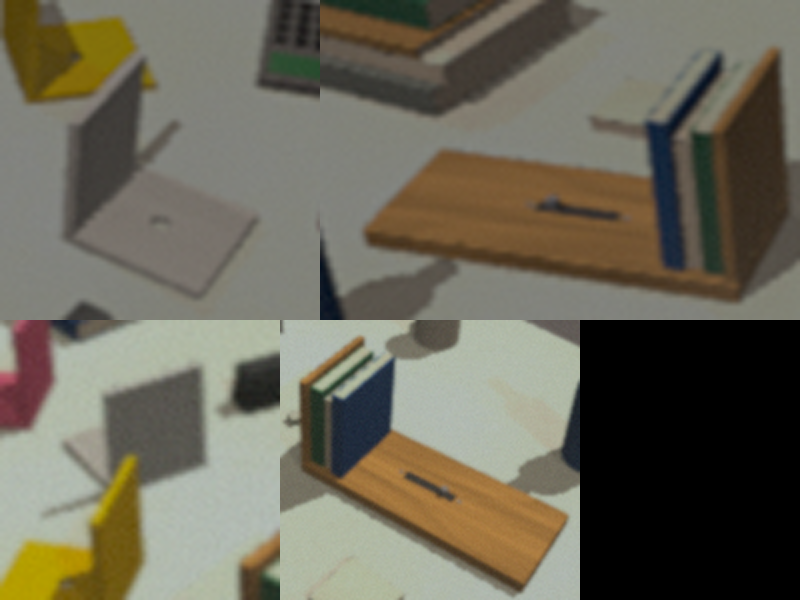

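The crop confirms the grey bookend, with a hole in its foot at scene (320,240). The pin shows as a bright dot at about (178,181), near the slot's end away from the books. Next I'll measure both frames.

Run:
```python
from h import *
a=load("scene0.npz");b=load("side0.npz")
def rect(X): 
    (c,s,ang)=cv2.minAreaRect(X.astype(np.float32)*1000); return np.round(c,1),np.round(s,1),round(ang,2)
def show(n,pts,hue=None):print(n,len(pts),rect(pts[:,:2]) if len(pts)>5 else None)
for n,d in(("scene",a),("side",b)):
    P=cloud(d);im=cv2.cvtColor(d["image"],cv2.COLOR_RGB2HSV)
    x,y,z=P[...,0],P[...,1],P[...,2]
    # bookend upright
    low=(im[...,1]<70)
    reg=(x>.42)&(x<.68)&(y>.12)&(y<.32)&low
    up=reg&(z>.025)&(z<.12); 
    show(n+" upright",P[up][:, :]); print("zmax",np.nanpercentile(z[up],99))
    Q=P[up&(z<.09)];c=Q.mean(0);_,_,V=np.linalg.svd(Q-c,full_matrices=False);print(" plane c",c.round(4),"n",V[2].round(4),"res",(abs((Q-c)@V[2])).mean().round(4), 'dir',V[0].round(3))
    m=reg&(z>.0035)&(z<.0095);m=cv2.morphologyEx(m.astype(np.uint8),cv2.MORPH_OPEN,np.ones((3,3)))>0
    show(n+" foot",P[m])
    # rack top
    wood=(im[...,0]>5)&(im[...,0]<25)&(im[...,1]>80)
    m=(abs(z-.018)<.006)&(x>.35)&(x<.65)&(y>-.4)&(y<0)&wood
    nl,l,st,_=cv2.connectedComponentsWithStats(m.astype(np.uint8));k=1+st[1:,4].argmax();m=l==k
    show(n+" board",P[m]);print(" bb",st[k],"zmed",np.median(z[m]).round(4))
    ys,xs=np.where(m);hull=cv2.convexHull(np.stack([xs,ys],1)); ap=cv2.approxPolyDP(hull,4,True)[:,0];print(" corners",[(p.tolist(),ray(d,*p,.018)[:2].round(4).tolist()) for p in ap])
    hm=np.zeros(m.shape,np.uint8);cv2.fillPoly(hm,[hull],1)
    g=d["image"].max(-1); 
    sl=(hm>0)&(g<70)&(z<.035); sl=cv2.erode(hm,np.ones((5,5)))*sl
    nl,l,st,_=cv2.connectedComponentsWithStats(sl.astype(np.uint8));k=1+st[1:,4].argmax()
    ys,xs=np.where(l==k);S=np.array([ray(d,u,v,.018) for u,v in zip(xs,ys)]);show(n+" slot",S);print(st[k])
    # books & yellow
    ye=(im[...,0]>20)&(im[...,0]<33)&(im[...,1]>150)&(z>.01)&(z<.13);show(n+" yellow",P[ye&(x>.3)&(y>0)])
    e=(z>.1)&(z<.16)&(x>.35)&(x<.65)&(y>-.3)&(y<.02);show(n+" books",P[e]);print(np.nanmax(z[e]))
```

```text
scene upright 453 (array([525.9, 188.9]), array([154.9,  59.9]), 29.05)
zmax 0.10156166050659729
 plane c [0.5675 0.2088 0.0577] n [-0.1381 -0.9897 -0.0366] res 0.0016 dir [ 0.989 -0.14   0.049]
scene foot 826 (array([565.6, 255.3]), array([93. , 92.9]), 81.46)
scene board 1655 (array([ 506.8, -225.8]), array([134.1, 319.8]), 11.18)
 bb [ 131  168  106   35 1655] zmed 0.0179
 corners [([236, 179], [0.4148, -0.0854]), ([224, 202], [0.5406, -0.0561]), ([131, 188], [0.6034, -0.3643]), ([150, 168], [0.4802, -0.3909])]
scene slot 28 (array([ 503.8, -229.1]), array([ 7.5, 64.8]), 10.33)
[175 181  19   4  28]
scene yellow 395 (array([466.6, 334. ]), array([697. , 112.9]), 78.59)
scene books 867 (array([ 481.1, -100.8]), array([131.4,  65.3]), 11.62)
0.15600053298552707
side upright 492 (array([559.2, 199.6]), array([13.4, 90.8]), 81.71)
zmax 0.10063713176155739
 plane c [0.5587 0.1992 0.0588] n [0.153  0.9882 0.0028] res 0.0015 dir [-0.982  0.152  0.108]
side foot 50 (array([531.1, 260.2]), array([69.1, 25.1]), 60.16)
side board 4113 (array([ 504.8, -233.1]), array([132.5, 318.9]), 11.22)
 bb [ 251  235  133   78 4113] zmed 0.0175
 corners [([383, 279], [0.5905, -0.3776]), ([360, 312], [0.4693, -0.399]), ([251, 250], [0.4129, -0.0883]), ([296, 235], [0.5465, -0.1252])]
side slot 82 (array([ 473.1, -121.5]), array([94.7, 28.5]), 10.49)
[265 239  26  20  82]
side yellow 351 (array([492.4, 375.8]), array([642.7, 105.8]), 83.33)
side books 1385 (array([ 479.2, -107.2]), array([132.,  66.]), 10.86)
0.15475947091914843
```

```bash
cat >> h.py <<'E'
def plan(s,yaw,pos):
    """tool: y down, z along (-sin yaw,cos yaw) ; print turn about tool y etc and then shift in the new tool axes"""
    z=np.array([-np.sin(yaw),np.cos(yaw),0]);best=None
    for sg in(1,-1):
        zz=sg*z;y=np.array([0,0,-1.]);x=np.cross(y,zz);Rt=np.stack([x,y,zz],1)
        R0=R.from_rotvec(s["tcp_rot"]).as_matrix()
        rv=R.from_matrix(R0.T@Rt).as_rotvec()
        sh=Rt.T@(np.array(pos)-s["tool_pos"])
        print("sg",sg,"turn",rv.round(4),"deg",np.degrees(np.linalg.norm(rv)).round(2),"then shift mm",(sh*1000).round(1))
E
python3 - <<'E'
from h import *
from workcell import bot
s=bot.read_state();print(R.from_rotvec(s["tcp_rot"]).as_matrix().round(3))
plan(s,np.radians(11.3),[.505,-.23,.26])
plan(s,np.radians(-8.3),[.56,.203,.26])
E
```

```text
[[ 0.92  -0.001  0.393]
 [-0.393 -0.002  0.92 ]
 [-0.    -1.    -0.002]]
sg 1 turn [ 1.60e-03 -6.01e-01 -6.00e-04] deg 34.44 then shift mm [  68.8  -29.7 -880.7]
sg -1 turn [8.0000e-04 2.5405e+00 2.2000e-03] deg 145.56 then shift mm [-68.8 -29.7 880.7]
sg 1 turn [ 0.0017 -0.259  -0.0003] deg 14.84 then shift mm [ 352.1  -29.7 -370.2]
sg -1 turn [4.0000e-04 2.8826e+00 2.5000e-03] deg 165.16 then shift mm [-352.1  -29.7  370.2]
```

```bash
python3 -m handwheel '[[0,0,0,0,-0.15,0,1],[0,0,0,0,-0.15,0,1],[0,0,0,0,-0.15,0,1],[0,0,0,0,-0.15,0,1],[0,0,-0.05,0,0,0,1],[0,0,-0.05,0,0,0,1],[0.01,0,-0.05,0,0,0,1],[0.01,0,-0.05,0,0,0,1]]' | tail -3; python3 -m handwheel '[[0.01,0,-0.05,0,0,0,1],[0.01,0,-0.05,0,0,0,1],[0.01,0,-0.05,0,0,0,1],[0.01,0,-0.05,0,0,0,1],[0.01,0,-0.05,0,0,0,1],[0,0,-0.05,0,0,0,1],[0,0,-0.05,0,0,0,1],[0,0,-0.05,0,0,0,1]]'|tail -3
python3 - <<'E'
from h import *
from workcell import bot
s=bot.read_state();plan(s,np.radians(11.3),[.505,-.23,.2]);print(s["q"].round(2),s["time"])
E
```

```text
tcp_rot: [-1.566, -0.155, 0.155]
wrist_force: [0.2, -0.4, 0.5]
width: 1.0
tcp_rot: [-1.565, -0.154, 0.154]
wrist_force: [-0.1, 0.3, -0.6]
width: 0.998
sg 1 turn [-0.     -0.001   0.0002] deg 0.06 then shift mm [  -0.5   31.2 -279.6]
sg -1 turn [-2.0000e-04  3.1406e+00 -0.0000e+00] deg 179.94 then shift mm [  0.5  31.2 279.6]
[ 0.04 -0.17  2.06  0.    1.25 -1.72] 2.15
```

```bash
python3 -m handwheel '[[0,0,-0.056,0,0,0,1],[0,0,-0.056,0,0,0,1],[0,0,-0.056,0,0,0,1],[0,0,-0.056,0,0,0,1],[0,0,-0.056,0,0,0,1],[0,0.03,0,0,0,0,1],[0,0,0,0,0,0,1],[0,0,0,0,0,0,1]]' | tail -3
python3 - <<'E'
from h import *
from workcell import bot,optics
s=bot.read_state();print(s["tool_pos"].round(4),s["q"].round(2),s["time"])
d=optics.read_camera("wrist");d["T"]=tool(s)@d["hand_eye"];np.savez("wrist1.npz",**d);cv2.imwrite("pics/wrist1.png",d["image"][:,:,::-1])
E
```

```text
tcp_rot: [-1.565, -0.154, 0.155]
wrist_force: [0.9, -0.5, 0.4]
width: 0.996
[ 0.5053 -0.2283  0.2015] [-0.47  0.06  1.9   0.    1.19 -2.24] 3.15
```

View pics/wrist1.png

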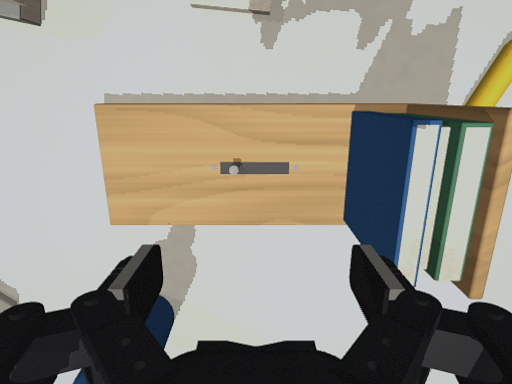

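The wrist view shows the slot from (220,168) to (290,168), with the pin top at about (234,170), near the end away from the books. Next I'll measure them and cast the pixels to world positions.

Run:
```python
from h import *
d=load("wrist1.npz");T=d["T"];im=d["image"];g=im.max(-1).astype(int)
cv2.imwrite("pics/w1c.png",cv2.resize(im[145:195,200:310,::-1],None,fx=7,fy=7,interpolation=cv2.INTER_NEAREST))
P=cloud(d,T);print("board z",np.nanmedian(P[120:150,150:320,2]),"desk z",np.nanmedian(P[240:260,200:300,2]))
sl=np.zeros(g.shape,np.uint8);sl[155:182,205:305]=(g[155:182,205:305]<90)
n,l,st,c=cv2.connectedComponentsWithStats(sl);k=1+st[1:,4].argmax();print("slot",st[k])
ys,xs=np.where(l==k);S=np.array([ray(d,u,v,.018,T)[:2] for u,v in zip(xs,ys)])
print(cv2.minAreaRect((S*1000).astype(np.float32)))
hsv=cv2.cvtColor(im,cv2.COLOR_RGB2HSV)
p=np.zeros(g.shape,np.uint8);p[160:180,224:246]=(hsv[160:180,224:246,1]<45)&(g[160:180,224:246]>100)
n,l,st,c=cv2.connectedComponentsWithStats(p);k=1+st[1:,4].argmax();print("pin",st[k],c[k],ray(d,*c[k],.028,T).round(4))
# board edges via wood mask
wd=((hsv[...,0]>8)&(hsv[...,0]<25)&(hsv[...,1]>60)&(abs(P[...,2]-.018)<.008)).astype(np.uint8)
n,l,st,c=cv2.connectedComponentsWithStats(wd);k=1+st[1:,4].argmax();print(st[k])
ys,xs=np.where(l==k);W=np.array([ray(d,u,v,.018,T)[:2] for u,v in zip(xs,ys)]);W=W[xs<340]
print(cv2.minAreaRect((W*1000).astype(np.float32)))
```

```text
board z 0.017913788412507847 desk z -0.00027866053318320594
slot [221 162  68  12 254]
((503.8563537597656, -228.92782592773438), (11.732939720153809, 70.22926330566406), 11.232303619384766)
pin [229 165  10   9  75] [233.25333333 169.38666667] [ 0.5078 -0.25    0.028 ]
[   94   103   316   122 29326]
((509.5483703613281, -261.4124755859375), (128.56951904296875, 252.19122314453125), 11.248882293701172)
```

View pics/w1c.png

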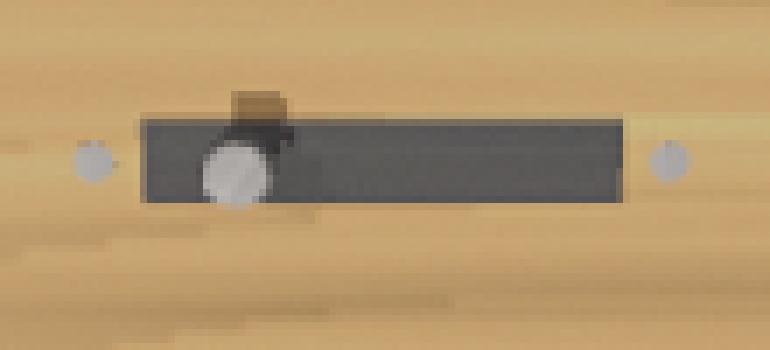

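Run:
```python
from h import *
from workcell import bot
s=bot.read_state();plan(s,np.radians(-8.3),[.545,.205,.2])
```

```text
sg 1 turn [0.0004 0.342  0.0009] deg 19.6 then shift mm [-23.8   2.2 434.4]
sg -1 turn [ 1.3000e-03 -2.7996e+00 -6.0000e-04] deg 160.4 then shift mm [  23.8    2.2 -434.4]
```

```bash
python3 -m handwheel '[[0,0,0,0,0.171,0,1],[0,0,0,0,0.171,0,1],[0,0,0.054,0,0,0,1],[0,0,0.054,0,0,0,1],[-0.012,0,0.054,0,0,0,1],[-0.012,0,0.054,0,0,0,1],[0,0,0.054,0,0,0,1],[0,0,0.054,0,0,0,1]]' | tail -3
python3 -m handwheel '[[0,0,0.054,0,0,0,1],[0,0,0.054,0,0,0,1],[0,0,0,0,0,0,1],[0,0,0,0,0,0,1]]' | tail -3
python3 - <<'E'
from h import *
from workcell import bot,optics
s=bot.read_state();print(s["tool_pos"].round(4),s["q"].round(2),s["time"])
d=optics.read_camera("wrist");d["T"]=tool(s)@d["hand_eye"];np.savez("wrist2.npz",**d);cv2.imwrite("pics/wrist2.png",d["image"][:,:,::-1])
E
```

```text
tcp_rot: [-1.567, 0.11, -0.116]
wrist_force: [0.8, 0.5, 0.9]
width: 1.0
tcp_rot: [-1.568, 0.112, -0.114]
wrist_force: [0.5, -0.3, 0.0]
width: 1.0
[0.5443 0.2027 0.2022] [ 0.31  0.11  1.84 -0.    1.19 -1.11] 4.7
```

View pics/wrist2.png

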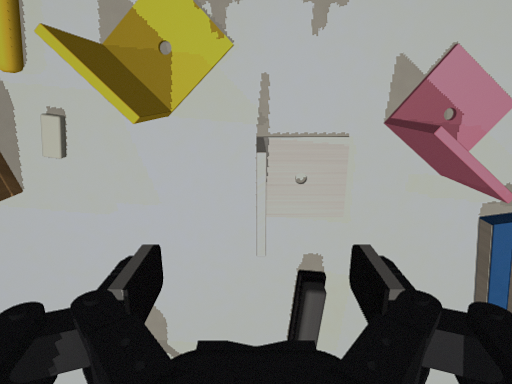

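The wrist view shows the grey upright's top edge along column 262, rows 152–255. The foot is to its right (267–349, 137–217) with its hole at (301,179). The stapler is below it, at (310,300).

Run:
```python
from h import *
from workcell import bot
d=load("wrist2.npz");T=d["T"];im=d["image"];P=cloud(d,T);g=im.max(-1)
z=P[...,2]
R_=np.zeros(g.shape,bool);R_[125:258,250:360]=1
m=R_&(abs(z-.1)<.012)
n,l,st,c=cv2.connectedComponentsWithStats(m.astype(np.uint8));k=1+st[1:,4].argmax();print("top",st[k],"z",np.median(z[l==k]))
ys,xs=np.where(l==k);S=np.array([ray(d,u,v,.100,T)[:2] for u,v in zip(xs,ys)])
print(cv2.minAreaRect((S*1000).astype(np.float32)),S.mean(0).round(4))
m=R_&(abs(z-.006)<.0025);m=cv2.morphologyEx(m.astype(np.uint8),cv2.MORPH_OPEN,np.ones((3,3)))
n,l,st,c=cv2.connectedComponentsWithStats(m);k=1+st[1:,4].argmax();print("foot",st[k])
ys,xs=np.where(l==k);S=np.array([ray(d,u,v,.006,T)[:2] for u,v in zip(xs,ys)])
print(cv2.minAreaRect((S*1000).astype(np.float32)))
cv2.imwrite("pics/w2c.png",cv2.resize(im[130:262,250:355,::-1],None,fx=4,fy=4,interpolation=cv2.INTER_NEAREST))
s=P[290:330,290:325].reshape(-1,3);s=s[s[:,2]>.02];print("stapler",s.min(0).round(3),s.max(0).round(3))
```

```text
top [ 256  149   11  107 1070] z 0.09975571745176724
((556.351806640625, 205.79103088378906), (7.821578025817871, 90.70378875732422), 81.75221252441406) [0.5548 0.2058]
foot [ 264  137   86   80 6326]
((564.8690795898438, 254.89035034179688), (90.32984924316406, 89.1485366821289), 81.73617553710938)
stapler [0.683 0.223 0.021] [0.745 0.259 0.043]
```

View pics/w2c.png

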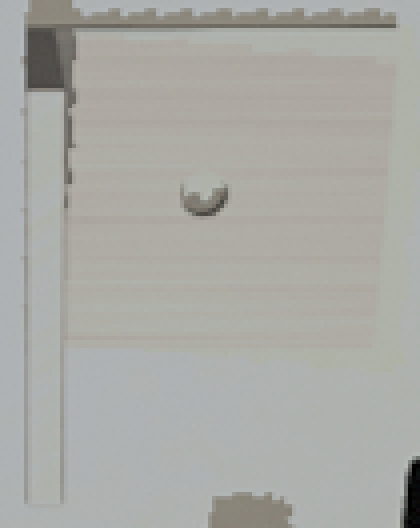

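Run:
```python
from h import *
from workcell import bot
s=bot.read_state();plan(s,np.radians(-8.25),[.5564,.2058,.05])
```

```text
sg 1 turn [ 0.0001 -0.0011  0.0009] deg 0.08 then shift mm [ 11.4 152.    5.5]
sg -1 turn [-1.5000e-03  3.1405e+00  2.0000e-04] deg 179.94 then shift mm [-11.4 152.   -5.5]
```

```bash
python3 -m handwheel '[[0.0114,0,0.0055,0,0,0,1],[0,0.038,0,0,0,0,1],[0,0.038,0,0,0,0,1],[0,0.038,0,0,0,0,1],[0,0.038,0,0,0,0,1],[0,0,0,0,0,0,1],[0,0,0,0,0,0,1]]' 60
python3 - <<'E'
from h import *
from workcell import bot
s=bot.read_state();plan(s,np.radians(-8.25),[.5564,.2058,.05])
E
python3 -m handwheel '[[0,0,0,0,0,0,0],[0,0,0,0,0,0,0],[0,0,0,0,0,0,0],[0,0,0,0,0,0,0],[0,0,0,0,0,0,0],[0,0,0,0,0,0,0],[0,0,0,0,0,0,0],[0,0,0,0,0,0,0]]' 60
```

```text
time: 5.62
tool_pos: [0.5579, 0.2056, 0.0505]
tcp_rot: [-1.567, 0.114, -0.117]
wrist_force: [0.2, 0.9, 0.6]
width: 0.998
sg 1 turn [-0.0007 -0.0029  0.0016] deg 0.2 then shift mm [-1.5  0.5 -0.1]
sg -1 turn [-2.5000e-03  3.1387e+00 -1.2000e-03] deg 179.83 then shift mm [1.5 0.5 0.1]
time: 6.62
tool_pos: [0.5567, 0.206, 0.0497]
tcp_rot: [-1.568, 0.114, -0.115]
wrist_force: [-1.1, -0.4, 5.0]
width: 0.087
```

```bash
python3 -m handwheel '[[0,-0.01,0,0,0,0,0],[0,-0.03,0,0,0,0,0],[0,-0.04,0,0,0,0,0],[0,-0.04,0,0,0,0,0],[0,-0.04,0,0,0,0,0],[0,-0.03,0,0,0,0,0],[0,-0.01,0,0,0,0,0],[0,0,0,0,0,0,0]]'
python3 - <<'E'
from h import *
from workcell import bot,optics
s=bot.read_state();plan(s,np.radians(11.24),[.5167,-.2941,.25])
d=optics.read_camera("wrist");np.savez("wrist3.npz",rot=s["tcp_rot"],**d);cv2.imwrite("pics/wrist3.png",d["image"][:,:,::-1])
E
```

```text
time: 7.62
tool_pos: [0.5564, 0.2059, 0.249]
tcp_rot: [-1.568, 0.114, -0.114]
wrist_force: [-0.1, -0.1, -2.3]
width: 0.09
sg 1 turn [-0.    -0.342  0.   ] deg 19.59 then shift mm [-136.4   -1.  -482.7]
sg -1 turn [-0.      2.7996 -0.    ] deg 160.41 then shift mm [136.4  -1.  482.7]
```

View pics/wrist3.png

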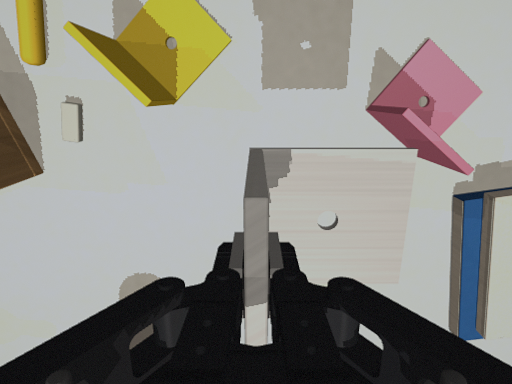

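The bookend hangs in the jaws with its hole at (328,220). Next I'll measure its tilt and the hole's position in the tool frame.

```bash
cat > hole.py <<'E'
from h import *
import sys
d=load(sys.argv[1]);T=d["hand_eye"];P=cloud(d,T);im=d["image"]
# tool frame: y along fingers (down)
Q=P[160:280,280:395].reshape(-1,3);Q=Q[np.isfinite(Q).all(1)]
y0=np.median(Q[:,1]);Q=Q[abs(Q[:,1]-y0)<.006];c=Q.mean(0);_,_,V=np.linalg.svd(Q-c,full_matrices=False);n=V[2]*np.sign(V[2,1])
print("foot-top y",y0.round(4),"normal",n.round(4),"tilt deg about x,z",np.degrees([n[2],n[0]]).round(2))
x,y,w,h=[int(a) for a in sys.argv[2:6]]
res=P[y:y+h,x:x+w,:];dist=(res-c)@n
m=((dist>.004)).astype(np.uint8)
k,l,st,ce=cv2.connectedComponentsWithStats(m);k=1+st[1:,4].argmax();ce=ce[k]+[x,y];print("hole px",ce.round(2),st[k])
K=d["mtx"]
def tl(u,v):
    r=T[:3,:3]@np.array([(u-K[0,2])/K[0,0],(v-K[1,2])/K[1,1],1]);o=T[:3,3];return o+r*((c-o)@n)/(r@n)
print("hole in tool (top)",tl(*ce).round(4))
m=(np.abs((P-c)@n)<.002);m[:, :240]=0;m=cv2.morphologyEx(m.astype(np.uint8),cv2.MORPH_OPEN,np.ones((3,3)))
k,l,st,_=cv2.connectedComponentsWithStats(m);k=1+st[1:,4].argmax();ys,xs=np.where(l==k)
S=np.array([tl(u,v)[[0,2]] for u,v in zip(xs,ys)])*1000
print("foot rect x,z",cv2.minAreaRect(S.astype(np.float32)))
E
python3 hole.py wrist3.npz 308 202 40 36
```

```text
foot-top y 0.0438 normal [-2.1e-03  1.0e+00  2.0e-04] tilt deg about x,z [ 0.01 -0.12]
hole px [326.46 218.71] [  9   9  20  17 248]
hole in tool (top) [0.0007 0.0438 0.0449]
foot rect x,z ((1.0716171264648438, 50.17428970336914), (90.55646514892578, 89.6622314453125), 89.97207641601562)
```

```bash
python3 -m handwheel '[[0,0,0,0,-0.171,0,0],[0,0,0,0,-0.171,0,0],[-0.015,0,-0.052,0,0,0,0],[-0.017,0,-0.054,0,0,0,0],[-0.017,0,-0.054,0,0,0,0],[-0.017,0,-0.054,0,0,0,0],[-0.017,0,-0.054,0,0,0,0],[-0.017,0,-0.054,0,0,0,0]]'|tail -1
python3 -m handwheel '[[-0.017,0,-0.054,0,0,0,0],[-0.017,0,-0.054,0,0,0,0],[-0.003,0,-0.05,0,0,0,0],[0,0,0,0,0,0,0],[0,0,0,0,0,0,0]]'
python3 - <<'E'
from h import *
from workcell import bot
s=bot.read_state();plan(s,np.radians(11.24),[.5157,-.2945,.085]);print(s["q"].round(2))
E
```

```text
width: 0.084
time: 9.3
tool_pos: [0.5147, -0.2908, 0.247]
tcp_rot: [-1.562, -0.151, 0.156]
wrist_force: [0.1, 0.6, -1.7]
width: 0.084
sg 1 turn [-0.0034 -0.0007 -0.0027] deg 0.25 then shift mm [  0.3 162.   -3.9]
sg -1 turn [ 0.0043  3.1409 -0.0053] deg 179.96 then shift mm [ -0.3 162.    3.9]
[-0.56  0.1   1.77  0.    1.28 -2.32]
```

```bash
python3 -m handwheel '[[0,0.02,-0.0035,0,0,0,0],[0,0.04,0,0,0,0,0],[0,0.04,0,0,0,0,0],[0,0.04,0,0,0,0,0],[0,0.014,0,0,0,0,0],[0,0,0,0,0,0,0],[0,0,0,0,0,0,0],[0,0,0,0,0,0,0]]'
python3 - <<'E'
from h import *
from workcell import bot,optics
for i in range(3):
    s=bot.read_state();plan(s,np.radians(11.24),[.5157,-.2945,.085])
    d=optics.read_camera("wrist")
d["T"]=tool(s)@d["hand_eye"];np.savez("wrist4.npz",**d)
cv2.imwrite("pics/wrist4.png",cv2.resize(d["image"][130:300,220:420,::-1],None,fx=4,fy=3.5,interpolation=cv2.INTER_CUBIC))
for n in("scene","side"):
    d=optics.read_camera(n);np.savez(n+"4.npz",**d)
E
python3 hole.py wrist4.npz 308 202 40 36
```

```text
time: 10.3
tool_pos: [0.5179, -0.2958, 0.0975]
tcp_rot: [-1.568, -0.157, 0.152]
wrist_force: [1.6, -0.2, -2.0]
width: 0.083
sg 1 turn [0.0027 0.0002 0.0028] deg 0.22 then shift mm [-1.9 12.5  1.7]
sg -1 turn [ 0.0044 -3.1414 -0.0042] deg 179.99 then shift mm [ 1.9 12.5 -1.7]
sg 1 turn [0.0023 0.     0.0025] deg 0.19 then shift mm [-1.6 12.2  1.6]
sg -1 turn [ 0.0039 -3.1415 -0.0036] deg 180.0 then shift mm [ 1.6 12.2 -1.6]
sg 1 turn [0.002  0.0001 0.0021] deg 0.16 then shift mm [-1.4 11.9  1.4]
sg -1 turn [ 3.2000e-03 -3.1415e+00 -3.1000e-03] deg 180.0 then shift mm [ 1.4 11.9 -1.4]
foot-top y 0.0437 normal [-1.7e-03  1.0e+00  2.0e-04] tilt deg about x,z [ 0.01 -0.1 ]
hole px [326.29 218.74] [  8   9  21  17 249]
hole in tool (top) [0.001  0.0438 0.045 ]
foot rect x,z ((1.3449211120605469, 50.340187072753906), (90.54224395751953, 89.68492126464844), 89.97762298583984)
```

View pics/wrist4.png

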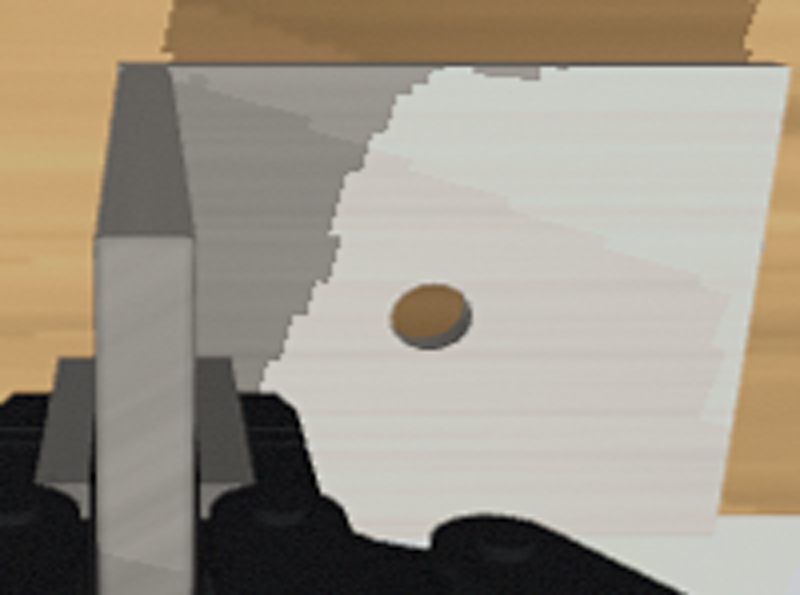

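```bash
python3 -m handwheel '[[0,0.008,0,0,0,0,0],[0,0.006,0,0,0,0,0],[0,0,0,0,0,0,0],[0,0,0,0,0,0,0],[0,0,0,0,0,0,0],[0,0,0,0,0,0,0],[0,0,0,0,0,0,0],[0,0,0,0,0,0,0]]'
python3 - <<'E'
from h import *
from workcell import bot,optics
for i in range(6):
    s=bot.read_state();plan(s,np.radians(11.24),[.5157,-.2945,.081]);d=optics.read_camera("scene")
np.savez("scene5.npz",**d)
cv2.imwrite("pics/scene5.png",cv2.resize(d["image"][130:210,120:240,::-1],None,fx=6,fy=6,interpolation=cv2.INTER_CUBIC))
E
```

```text
time: 11.55
tool_pos: [0.5164, -0.295, 0.0814]
tcp_rot: [-1.565, -0.154, 0.154]
wrist_force: [-0.1, 0.6, -2.0]
width: 0.082
sg 1 turn [0.0001 0.0001 0.0001] deg 0.01 then shift mm [-0.6  0.4  0.6]
sg -1 turn [ 1.0000e-04 -3.1415e+00 -1.0000e-04] deg 180.0 then shift mm [ 0.6  0.4 -0.6]
sg 1 turn [0.     0.0001 0.    ] deg 0.0 then shift mm [-0.6  0.3  0.6]
sg -1 turn [ 0.     -3.1415 -0.    ] deg 180.0 then shift mm [ 0.6  0.3 -0.6]
sg 1 turn [0.     0.0001 0.    ] deg 0.01 then shift mm [-0.6  0.3  0.6]
sg -1 turn [ 0.     -3.1415 -0.    ] deg 179.99 then shift mm [ 0.6  0.3 -0.6]
sg 1 turn [-0.  0. -0.] deg 0.0 then shift mm [-0.6  0.3  0.6]
sg -1 turn [-1.0000e-04 -3.1416e+00  0.0000e+00] deg 180.0 then shift mm [ 0.6  0.3 -0.6]
sg 1 turn [0. 0. 0.] deg 0.0 then shift mm [-0.6  0.3  0.6]
sg -1 turn [ 0.     -3.1416 -0.    ] deg 180.0 then shift mm [ 0.6  0.3 -0.6]
sg 1 turn [0. 0. 0.] deg 0.0 then shift mm [-0.6  0.3  0.6]
sg -1 turn [ 0.     -3.1416 -0.    ] deg 180.0 then shift mm [ 0.6  0.3 -0.6]
```

View pics/scene5.png

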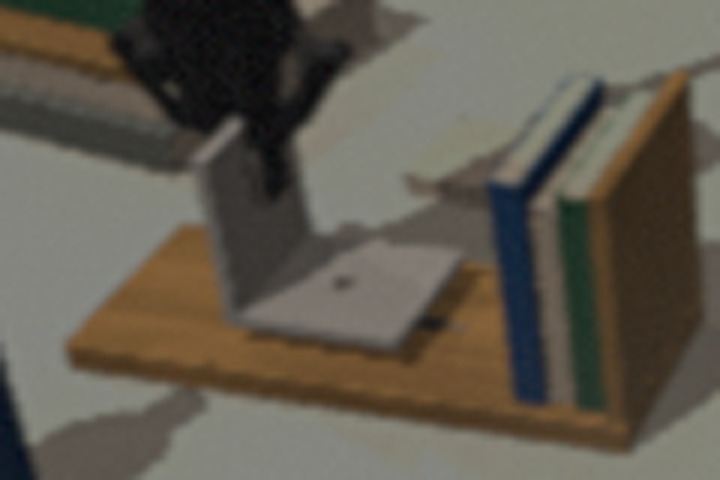

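The foot hovers about 3 mm above the pin, with the arm settled. I'll correct by 0.6 mm and lower in small steps, watching the force.

```bash
python3 -m handwheel '[[-0.0006,0,0.0006,0,0,0,0],[0,0,0,0,0,0,0],[0,0.001,0,0,0,0,0],[0,0.001,0,0,0,0,0],[0,0.001,0,0,0,0,0],[0,0.0005,0,0,0,0,0],[0,0,0,0,0,0,0],[0,0,0,0,0,0,0]]'
python3 -m handwheel '[[0,0.0005,0,0,0,0,0],[0,0.0005,0,0,0,0,0],[0,0,0,0,0,0,0],[0,0,0,0,0,0,0]]'
```

```text
time: 12.85
tool_pos: [0.5157, -0.2946, 0.0778]
tcp_rot: [-1.565, -0.154, 0.154]
wrist_force: [0.1, 0.8, -2.2]
width: 0.092
time: 13.35
tool_pos: [0.5157, -0.2945, 0.0768]
tcp_rot: [-1.565, -0.154, 0.154]
wrist_force: [0.9, 0.0, -2.4]
width: 0.087
```

```bash
python3 -m handwheel '[[0,0.001,0,0,0,0,0],[0,0.0005,0,0,0,0,0],[0,0,0,0,0,0,0],[0,0,0,0,0,0,0]]'
```

```text
time: 13.85
tool_pos: [0.5157, -0.2946, 0.0753]
tcp_rot: [-1.565, -0.154, 0.154]
wrist_force: [-0.2, 0.6, -2.0]
width: 0.084
```

Run:
```python
from workcell import bot
s=bot.read_state();print(s["tool_pos"].round(4),s["wrist_force"].round(1),s["torque"].round(3))
```

```text
[ 0.5157 -0.2946  0.0753] [-0.2  0.6 -2. ] [-0.075 -0.015 -0.013]
```

There's no contact with the underside 2.4 mm below the pin's top, so the hole is over the pin. I'll keep lowering gently.

```bash
python3 -m handwheel '[[0,0.001,0,0,0,0,0],[0,0.001,0,0,0,0,0],[0,0.001,0,0,0,0,0],[0,0,0,0,0,0,0],[0,0,0,0,0,0,0]]'
python3 -m handwheel '[[0,0.001,0,0,0,0,0],[0,0.001,0,0,0,0,0],[0,0.001,0,0,0,0,0],[0,0,0,0,0,0,0],[0,0,0,0,0,0,0]]'
```

```text
time: 14.48
tool_pos: [0.5157, -0.2945, 0.0723]
tcp_rot: [-1.565, -0.154, 0.154]
wrist_force: [-0.3, -0.4, -2.8]
width: 0.088
time: 15.1
tool_pos: [0.5157, -0.2945, 0.0693]
tcp_rot: [-1.565, -0.154, 0.154]
wrist_force: [0.3, 0.5, -2.0]
width: 0.089
```

```bash
python3 -m handwheel '[[0,0.0008,0,0,0,0,0],[0,0,0,0,0,0,0],[0,0,0,0,0,0,0]]'
python3 -m handwheel '[[0,0.0005,0,0,0,0,0],[0,0,0,0,0,0,0],[0,0,0,0,0,0,0]]'
```

```text
time: 15.48
tool_pos: [0.5157, -0.2945, 0.0685]
tcp_rot: [-1.565, -0.154, 0.154]
wrist_force: [-0.7, 0.3, -2.9]
width: 0.08
time: 15.85
tool_pos: [0.5157, -0.2945, 0.068]
tcp_rot: [-1.565, -0.154, 0.154]
wrist_force: [-0.4, -0.4, -2.9]
width: 0.086
```

```bash
python3 -m handwheel '[[0,0.0004,0,0,0,0,0],[0,0,0,0,0,0,0],[0,0,0,0,0,0,0]]'
python3 -m handwheel '[[0,0.0003,0,0,0,0,0],[0,0,0,0,0,0,0],[0,0,0,0,0,0,0]]'
```

```text
time: 16.23
tool_pos: [0.5158, -0.2946, 0.0677]
tcp_rot: [-1.565, -0.154, 0.154]
wrist_force: [0.1, 0.7, -2.9]
width: 0.084
time: 16.6
tool_pos: [0.5158, -0.2946, 0.0677]
tcp_rot: [-1.565, -0.154, 0.154]
wrist_force: [-0.9, 0.2, 3.2]
width: 0.082
```

Contact came at TCP height 0.0677, where the foot should rest flat on the board. The wrist force is only about +3 N, so I'll release and retreat upwards.

```bash
python3 -m handwheel '[[0,0,0,0,0,0,0.15],[0,0,0,0,0,0,0.3],[0,0,0,0,0,0,0.4],[0,0,0,0,0,0,0.4],[0,0,0,0,0,0,0.4],[0,0,0,0,0,0,0.4]]'
python3 -m handwheel '[[0,-0.005,0,0,0,0,0.4],[0,-0.01,0,0,0,0,0.4],[0,-0.03,0,0,0,0,0.4],[0,-0.04,0,0,0,0,0.4],[0,-0.04,0,0,0,0,0.4],[0,-0.025,0,0,0,0,0.4],[0,0,0,0,0,0,0.4],[0,0,0,0,0,0,0.4]]'
python3 - <<'E'
from h import *
from workcell import bot,optics
s=bot.read_state()
d=optics.read_camera("wrist");d["T"]=tool(s)@d["hand_eye"];np.savez("wrist6.npz",**d);cv2.imwrite("pics/wrist6.png",d["image"][:,:,::-1])
P=cloud(d,d["T"]);z=P[...,2];T=d["T"]
m=(abs(z-.118)<.006);m[:,:150]=0;m[265:]=0
k,l,st,_=cv2.connectedComponentsWithStats(m.astype(np.uint8));k=1+st[1:,4].argmax();ys,xs=np.where(l==k)
S=np.array([ray(d,u,v,.118,T)[:2] for u,v in zip(xs,ys)])*1000;print("top",st[k],cv2.minAreaRect(S.astype(np.float32)),np.median(z[l==k]))
m=(abs(z-.024)<.002);m=cv2.morphologyEx(m.astype(np.uint8),cv2.MORPH_OPEN,np.ones((3,3)))
k,l,st,_=cv2.connectedComponentsWithStats(m.astype(np.uint8));k=1+st[1:,4].argmax();ys,xs=np.where(l==k)
S=np.array([ray(d,u,v,.024,T)[:2] for u,v in zip(xs,ys)])*1000;print("foot",st[k],cv2.minAreaRect(S.astype(np.float32)),np.median(z[l==k]))
Q=P[l==k];c=Q.mean(0);print("normal",np.linalg.svd(Q-c,full_matrices=False)[2][2].round(4))
d=optics.read_camera("scene");cv2.imwrite("pics/scene6.png",d["image"][:,:,::-1]);np.savez("scene6.npz",**d)
E
```

```text
time: 17.35
tool_pos: [0.5157, -0.2945, 0.0673]
tcp_rot: [-1.565, -0.154, 0.154]
wrist_force: [-1.1, -0.1, 0.3]
width: 0.399
time: 18.35
tool_pos: [0.5152, -0.2942, 0.2165]
tcp_rot: [-1.565, -0.153, 0.155]
wrist_force: [-0.2, 0.4, -0.4]
width: 0.403
top [ 444  119   49  144 1452] ((485.30877685546875, -134.35357666015625), (118.64420318603516, 17.92631721496582), 6.864593982696533) 0.11824893266453967
foot [ 260  127   87   82 6665] ((507.257080078125, -244.51602172851562), (88.91937255859375, 89.59107208251953), 11.208601951599121) 0.023950144467828005
normal [-1.1e-03  8.0e-04 -1.0e+00]
```

View pics/wrist6.png

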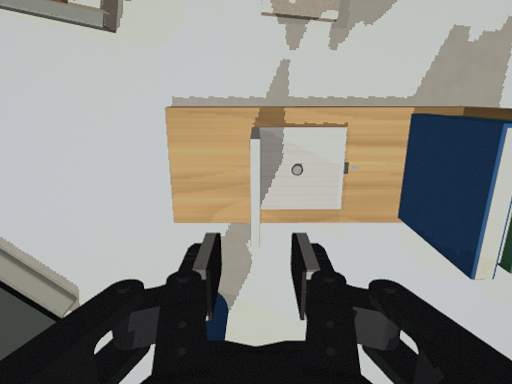

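View pics/scene6.png

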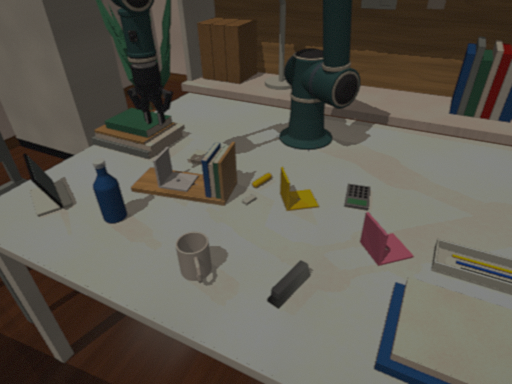

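The wrist view shows the pin inside the hole at (297,170). The foot is flat, with its top at 23.95 mm and a normal within 0.1° of vertical, and its yaw is 11.21° against the rack's 11.24°. In the scene view the other things stand where they were, and the gripper is clear.

Run:
```python
from workcell import workorder
print(workorder.finish_job())
```

```text
the job is handed in; nothing more can be done
None
```

The grey aluminium bookend is on the rack with the pin through the hole in its foot, released and standing flat. I handed the job in at about 18.5 s of the 64 s allowed.

- **How it went:** I located the pin, the slot and the bookend with the wrist camera. I gripped the upright, carried the bookend over the books and lowered it in steps of 1 mm or less. The hole went straight over the pin, so no nudging along the slot was needed. The readings after each step stayed at about 3 N.
- **Last checks:** the final wrist picture shows the pin inside the hole.
  - The top of the foot is 23.95 mm above the desk; 24 mm is expected with the foot on the board.
  - The foot is level to about 0.1°, and its yaw is 11.21° against the rack's 11.24°.
  - The foot points towards the books, and the gripper is about 100 mm above the bookend's upright.
- **Other things on the desk:** in the final scene picture they look to be where they were, judged by eye only.
- **Checks that failed or disagreed:**
  - My automatic measurement of the upright's top edge picked up the books instead. I judged squareness from the foot and the picture.
  - The scene and side cameras disagreed by about 7 mm on the rack's position, so I used the wrist camera for the fit.

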